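# Put the green-capped sample on the balance

## Robot

A 6-joint arm with a two-finger parallel gripper is mounted at the origin on the work surface. World frame = base frame: x ahead of the robot, y to its left, z up, the work surface at z = 0. Lengths are in m, angles in rad, forces in N, time in s.
With the tool pointing down it reaches from about 0.4 to 0.925 m from the base axis. Payload 3.4 kg.
Tool frame: the origin (TCP) lies between the finger pads; the fingertips stand 17 mm ahead of it and the grasp point (between the pads) lies 2 mm behind it; z points along the fingers, y is the direction in which the jaws open and shut (so a half turn about z gives the same grasp; the last joint's range is limited). The gripper opens to 85 mm and grips with 20 to 120 N. Pads are 22 mm wide; open, the fingers measure 114 mm over their backs; the gripper's body (76 mm by 85 mm) begins 54 mm behind the grasp point. The pads swing forward as they close: fully open they stand 13 mm farther back than shut.
Start: joints at [-1.282, 0.307, 1.506, -0, 1.328, -0.073], TCP at [0.204, -0.538, 0.248] pointing down, gripper open.
Joint ranges: [-3.12, 3.12], [-1.05, 2.28], [0.14, 2.33], [-1.42, 4.57], [0.1, 2.73], [-2.68, 2.68]. Speed limits (rad/s): [2.57, 2.57, 3.14, 3.14, 3.14, 3.14].

## Interface

Orientations are given as a unit quaternion [w, x, y, z].
In Python, from workcell import sensors, imaging, manip gives the robot as it stands.
- The arm moves only by the tool drive_tool, never from a script. Its argument "series" is a list of rows, each a list of 7 numbers: the shift along the tool's x, y, z in cm, then the turn, a rotation vector about the tool's x, y, z in rad, then the finger opening in cm, from 0 to 8.54. A call has 1 to 8 rows; each row shifts and turns the commanded pose from where the row before left it, along the tool's axes as they then stand; what a row does not reach is not made up. A row lasts 1/8 s, in which the tool goes at most 62.5 mm and 10.7 degrees, less where a joint would pass 70% of its speed; a pose out of reach is approached as far as the arm can. A call with a gripper value outside its range is refused whole. The fingers move at their own pace and stop on an object; "grip_force" is the grip in N (left out, the last holds). Time passes only in rows, so rows that do not move let the fingers close. It gives the time, the measured TCP pose, the force and the opening at its end, in the units of the state.
- sensors.sense(): the state, without advancing time (a new reading comes with each control period).
- imaging.read_camera(name): name is "scene" or "top"; returns a dict with "image" (480x640x3 uint8, red, green, blue), "vertical_fov" (degrees; the focal length in pixels is half the picture's height over the tangent of half this angle, whatever the lens; pixels are square), "cx", "cy" (the principal point, pixels), "R" (3x3) and "t" (3): a world point X has camera coordinates R X + t. Camera axes: x right, y down, z forward; pixel columns grow to the right and rows downward; lengths in m; the calibration is good to about 2 mm. A picture is of the moment at which its call begins. There is no depth.
- manip.job_done(): hands the job in, once; it reports no verdict.
The state is a dict: "time": time; "q": joint angles; "qd": joint speeds; "effort": joint torques, N m; "position": TCP position; "eef_rot": TCP orientation; "ft_force": force on the tool from outside, world axes, zero at the start; "ft_torque": the same for the moment, N m; "finger_gap": finger opening in m.
Only numpy, scipy, OpenCV 4.12 (cv2) and the standard library are available. Lean on these libraries where they do the work, as an engineer would, in place of code of your own. Each camera call takes 0.05 s, during which the arm holds its last target.

## Task

Lift the green-capped vial out of the orange bin, leaving the two white-capped vials standing where they are, and set it down gently (do not drop it) upright in the middle of the round balance pan. Then slide the balance's clear cover fully shut over it without slamming it, and leave the beaker and the bottle alone.

Things in the scene. Friction and masses are not known exactly. Their poses are not given: they have to be found in the camera images.
- vial_green_center (a point): The vial to weigh: 28 mm diameter, 62 mm tall, about 50 g, amber glass with a paper band up to 44 mm above its base, then a short neck and a green screw cap 24 mm across (46 to 62 mm above the base). Stands upright in the bin at the start. This point is the vial's centre, 31 mm above its base; z up along the vial
- vial_white_a_center (a point): Other vial in the bin, same size: 28 mm diameter, 62 mm tall, about 50 g, amber glass with a paper band up to 44 mm above its base, then a short neck and a white screw cap 24 mm across (46 to 62 mm above the base). Stands upright in the bin at the start. This point is the vial's centre, 31 mm above its base; z up along the vial
- vial_white_b_center (a point): Other vial in the bin, same size: 28 mm diameter, 62 mm tall, about 50 g, amber glass with a paper band up to 44 mm above its base, then a short neck and a white screw cap 24 mm across (46 to 62 mm above the base). Stands upright in the bin at the start. This point is the vial's centre, 31 mm above its base; z up along the vial
- bin: Orange open plastic bin, fixed to the bench, 160 mm along its x, 210 mm along its y, 45 mm tall, walls and floor 5 mm thick. Origin at the centre of its underside on the bench, z up. The three vials stand on its floor, at least 62 mm apart between centres and at least 40 mm from centre to the inner wall along its x, 28 mm along its y
- balance: White laboratory balance, fixed to the bench. Origin on the bench right under the centre of the pan, z up. Weighing chamber, open at the top, spans -76 to +76 mm in x and y: clear walls 4 mm thick, about 144 mm inside, rising to 113 mm above the bench. The electronics housing, equally high (113 mm), adjoins on the -y side from y = -76 to -226 mm. A low console with a blue panel (below 40 mm) lies at x = 76 to 136 mm
- pan (a point): Centre of the top face of the steel pan, 80 mm in diameter, 42 mm above the bench, in the middle of the chamber floor; axes as the balance's. The chamber walls rise 71 mm above it
- cover (a joint): Opening of the sliding clear cover in m: 0 = fully shut over the chamber (a stop), 0.142 = fully open over the housing. It slides along the balance's y (opening towards -y, shutting towards +y), stays where it is left and needs about 2 N. The cover is 152 x 150 x 6 mm, its top face 119.5 mm above the bench
- cover_handle (a point): Centre of the black grip bar on top of the cover: 60 mm along the balance's x, 12 mm thick along the balance's y, standing 34 mm high, from 119.5 to 153.5 mm above the bench (this point at 136.5 mm). It travels with the cover and stands right above the pan's centre when the cover is shut; axes as the balance's
- beaker: Small glass beaker on the bench, 68 mm diameter, 85 mm tall; origin at the centre of its underside. Bystander
- reagent: Amber reagent bottle with black cap, 68 mm diameter, 140 mm tall; origin at the centre of its underside. Bystander

How it is judged:
By the outcome, as a careful person would: the job done as asked, in the order asked, and still so for the second after the job is handed in, with the robot touching nothing.
It also fails if it takes over 51 s, if anything falls off the work surface, if the arm or the gripper's body presses on something with over 40 N, if the wrist force passes 120 N, or if a joint passes its speed limit or range.

## Working session

There is one attempt and no reset: what is moved stays moved. The work goes in short steps, Python scripts to look and compute and a tool call to move; the robot and the scene stay as the last step left them, time stands still between calls to the robot, and variables do not carry over. Pictures are saved under pics/ and viewed, and the job is handed in when it is done.

Besides the shell and the picture viewer there is one more tool, called after "Request:" by a JSON object that holds its "api" and its "payload", one argument or row to a line. drive_tool: Moves the arm, as the interface text tells. Its arguments: {"type":"object","properties":{"series":{"type":"array","items":{"type":"array","items":{"type":"number"}}},"grip_force":{"type":"number"}},"required":["series"]}

```bash
mkdir -p pics; ls
python3 - <<'E'
from workcell import sensors, imaging
import cv2
print(sensors.sense())
for n in("scene","top"):
    c=imaging.read_camera(n); cv2.imwrite(f"pics/{n}0.png",c["image"][:,:,::-1])
    print(n,c["vertical_fov"],c["cx"],c["cy"],c["R"],c["t"],c.keys())
E
```

```text
pics
{'time': 0.0, 'q': array([-1.28148003e+00,  3.07550599e-01,  1.50767491e+00,  1.62478652e-05,
        1.32839750e+00, -7.34975428e-02]), 'qd': array([ 1.10712777e-03, -2.70558898e-04,  1.13226592e-03,  7.43455334e-04,
       -1.13951440e-05,  1.22748095e-03]), 'effort': array([-1.69635183e-03, -4.57557929e+01, -2.51918113e+01, -3.31140973e-04,
        1.32886815e-02, -4.37097270e-06]), 'position': array([ 0.20386469, -0.5369363 ,  0.24739326]), 'eef_rot': array([-1.01012105e-03,  9.83590685e-01,  1.80411566e-01, -1.01496026e-04]), 'ft_force': array([-0.30285265,  0.10948537, -0.38078029]), 'ft_torque': array([-0.02620477, -0.03907226,  0.00184961]), 'finger_gap': 0.08541975893963272}
scene 55.48103446007189 314.25331371346846 243.2960293041411 [[-0.15727862  0.98738287  0.01839856]
 [ 0.62070808  0.11332774 -0.77580816]
 [-0.76810475 -0.1105979  -0.63070056]] [ 0.01470941 -0.33301132  1.35004902] dict_keys(['image', 'vertical_fov', 'cx', 'cy', 'R', 't'])
top 42.17722323635904 309.1868909638801 232.18946422618245 [[-0.01591364 -0.99948658  0.02780902]
 [-0.98822755  0.01148968 -0.15255916]
 [ 0.15216131 -0.02990942 -0.98790301]] [0.06445876 0.65522032 1.09225615] dict_keys(['image', 'vertical_fov', 'cx', 'cy', 'R', 't'])
```

View pics/scene0.png

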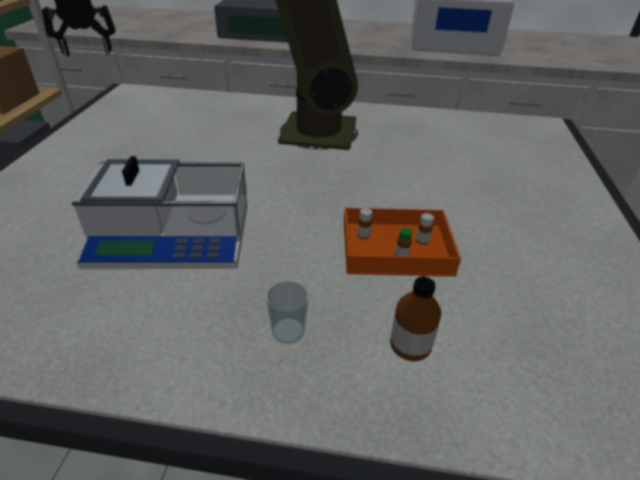

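View pics/top0.png

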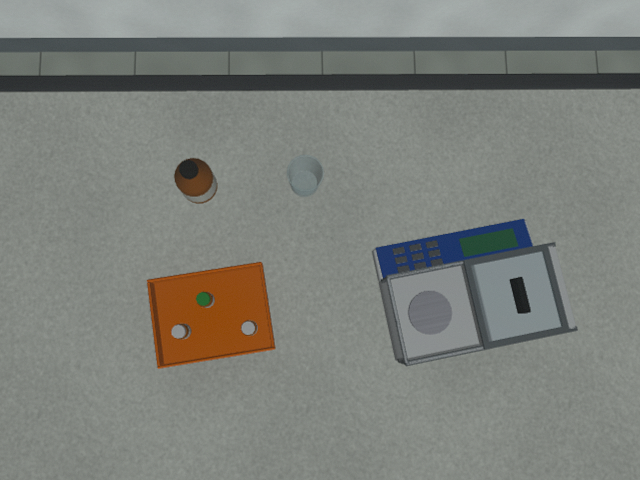

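The scene view shows the bin with the green cap at (405,235) and white caps at (366,214) and (427,220). The balance is at left, with its cover open and the handle at (131,171). In the top view the green cap is at (204,299), the whites at (180,331) and (249,328), the pan at (430,312) and the handle at (520,295). Next I measure these.

```bash
cat > h.py <<'E'
import numpy as np, cv2
from workcell import imaging, sensors
def cam(n,save=None):
    c=imaging.read_camera(n)
    c["f"]=240/np.tan(np.radians(c["vertical_fov"]/2))
    if save: cv2.imwrite(f"pics/{save}.png",c["image"][:,:,::-1])
    return c
def ray(c,p):
    d=np.array([(p[0]-c["cx"])/c["f"],(p[1]-c["cy"])/c["f"],1.]); R=np.array(c["R"]);t=np.array(c["t"])
    d=R.T@d; return -R.T@t, d/np.linalg.norm(d)
def plane(c,p,z):
    o,d=ray(c,p); return o+d*(z-o[2])/d[2]
def proj(c,X):
    x=np.array(c["R"])@X+c["t"]; return np.array([c["cx"],c["cy"]])+c["f"]*x[:2]/x[2]
def tri(c1,p1,c2,p2):
    o1,d1=ray(c1,p1);o2,d2=ray(c2,p2)
    s=np.linalg.lstsq(np.c_[d1,-d2],o2-o1,rcond=None)[0]
    a=o1+d1*s[0];b=o2+d2*s[1]; return (a+b)/2,np.linalg.norm(a-b)
def blobs(mask,amin=15,roi=None):
    m=mask.astype(np.uint8)*255
    if roi: 
        z=np.zeros_like(m);x0,y0,x1,y1=roi;z[y0:y1,x0:x1]=m[y0:y1,x0:x1];m=z
    n,l,s,ce=cv2.connectedComponentsWithStats(m)
    return [(ce[i].round(1),s[i]) for i in range(1,n) if s[i][4]>=amin],l
E
python3 - <<'E'
from h import *
np.set_printoptions(precision=4,suppress=True)
T=cam("top");S=cam("scene")
def masks(c):
    h=cv2.cvtColor(c["image"],cv2.COLOR_RGB2HSV); H,s,v=[h[...,i].astype(int) for i in range(3)]
    return dict(green=(H>45)&(H<80)&(s>120),white=(s<40)&(v>130),orange=(H<15)&(s>180)&(v>100),black=(v<45),steel=(s<60))
for n,c,rois in(("top",T,dict(green=(150,260,280,370),white=(150,260,280,370),orange=(140,250,280,380),black=(490,260,550,330))),("scene",S,dict(green=(380,200,430,270),white=(350,200,440,250),orange=(330,200,470,280),black=(110,150,150,190)))):
    m=masks(c)
    for k,r in rois.items():
        b,l=blobs(m[k],15,r)
        print(n,k,[(x[0],x[1][:5].tolist()) for x in b])
        if k in("black","orange") and b:
            mm=np.zeros(l.shape,np.uint8);x0,y0,x1,y1=r;mm[y0:y1,x0:x1]=m[k][y0:y1,x0:x1]
            pts=cv2.findNonZero(mm); print("  rect",cv2.minAreaRect(pts), cv2.boxPoints(cv2.minAreaRect(pts)).tolist())
for n,c,(x0,y0,x1,y1) in(("top",T,(370,210,590,380)),("scene",S,(70,145,260,275)),("topbin",T,(140,250,280,380)),("scenebin",S,(335,190,470,285))):
    im=c["image"][y0:y1,x0:x1,::-1]; k=800/(x1-x0); k=min(k,4 if n[:3]!="xx" else 4)
    cv2.imwrite(f"pics/z_{n}.png",cv2.resize(im,None,fx=k,fy=k,interpolation=cv2.INTER_CUBIC)); print(n,k)
E
```

```text
top green [(array([202.8, 298.3]), [196, 292, 14, 14, 139])]
top white [(array([234.7, 302.5]), [150, 260, 130, 110, 2627]), (array([163.7, 356.9]), [150, 319, 54, 51, 316]), (array([247.7, 327.8]), [242, 322, 13, 13, 126]), (array([177.8, 331.3]), [172, 325, 13, 13, 134])]
top orange [(array([211.3, 313.7]), [147, 262, 128, 106, 9255])]
  rect ((209.3649139404297, 314.63885498046875), (88.66093444824219, 118.4534912109375), 81.08507537841797) [[143.98385620117188, 280.02215576171875], [261.0063781738281, 261.66571044921875], [274.7459716796875, 349.25555419921875], [157.72344970703125, 367.61199951171875]]
top black [(array([519.6, 295. ]), [510, 277, 20, 36, 420])]
  rect ((519.6470947265625, 295.0882263183594), (35.41019821166992, 11.884244918823242), 75.96376037597656) [[509.5882568359375, 279.3529052734375], [521.11767578125, 276.4705810546875], [529.7059326171875, 310.82354736328125], [518.176513671875, 313.70587158203125]]
scene green [(array([405. , 234.4]), [400, 229, 11, 12, 111])]
scene white [(array([376.2, 201.1]), [374, 200, 5, 4, 15]), (array([365.4, 210.8]), [362, 208, 8, 6, 31]), (array([427.2, 216.5]), [424, 215, 8, 4, 25])]
scene orange [(array([394.1, 241.7]), [345, 209, 115, 50, 2481])]
  rect ((402.071533203125, 234.1385040283203), (115.2501220703125, 46.85728073120117), 1.7357045412063599) [[343.7632751464844, 255.8109893798828], [345.1825256347656, 208.97520446777344], [460.3797912597656, 212.4660186767578], [458.9605407714844, 259.30181884765625]]
scene black [(array([130.4, 170.1]), [123, 157, 15, 28, 290])]
  rect ((130.25863647460938, 170.39657592773438), (13.65587043762207, 27.57435417175293), 23.198589324951172) [[118.5517349243164, 180.37933349609375], [129.41380310058594, 155.03451538085938], [141.96554565429688, 160.413818359375], [131.1034698486328, 185.75863647460938]]
top 3.6363636363636362
scene 4
topbin 4
scenebin 4
```

View pics/z_top.png

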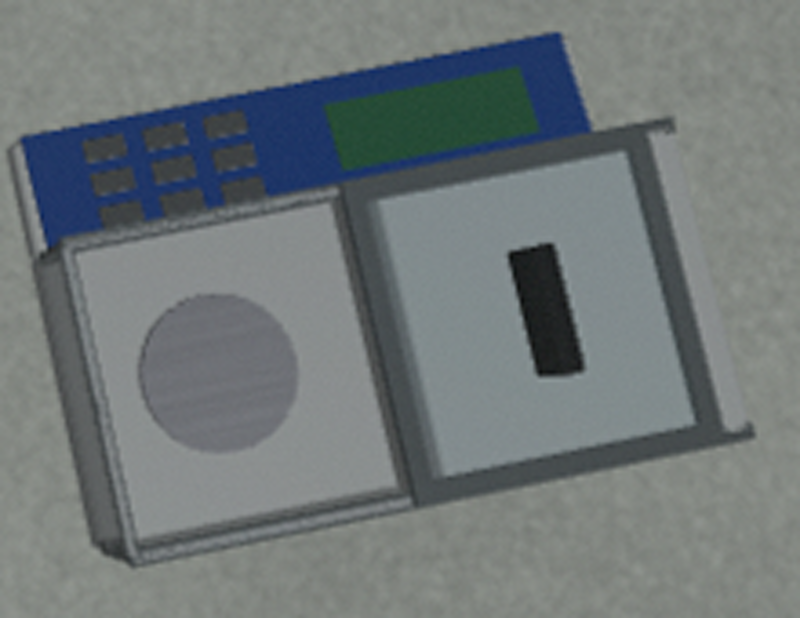

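View pics/z_scene.png

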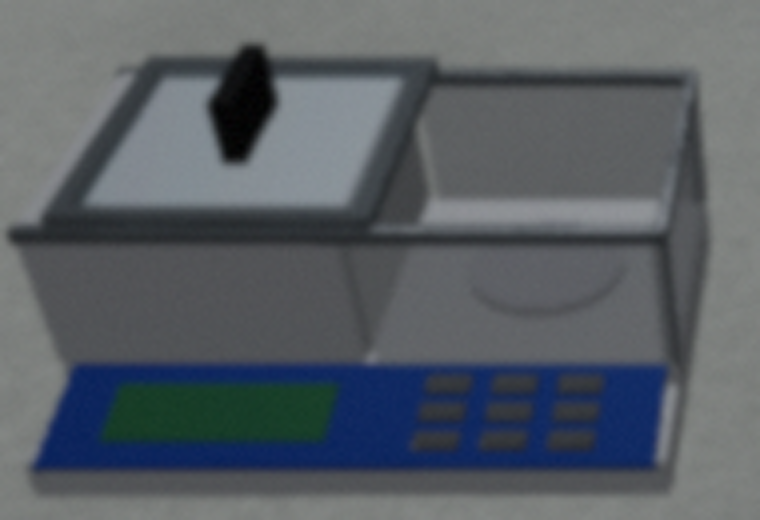

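View pics/z_topbin.png

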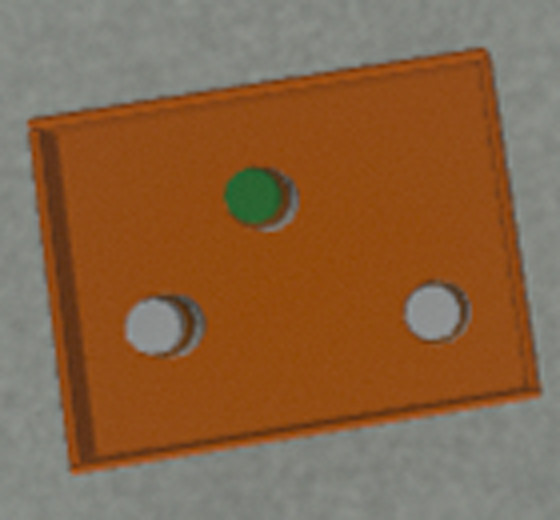

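View pics/z_scenebin.png

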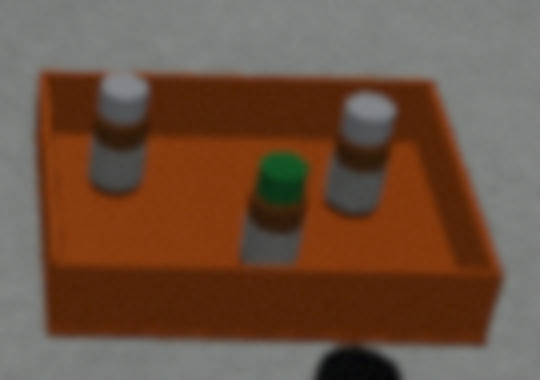

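Run:
```python
from h import *
np.set_printoptions(precision=4,suppress=True)
T=cam("top");S=cam("scene")
for n,p,q in(("green",(202.8,298.3),(405,234.4)),("wa",(177.8,331.3),(366,214)),("wb",(247.7,327.8),(427,220))):
    print(n,plane(T,p,.067),"scene@.060",plane(S,q,.060),"tri",tri(T,p,S,q))
P=plane(T,(430,312.6),.042)
def tp(x,y):return (370+x/3.636,210+y/3.636)
def sp(x,y):return (70+x/4,145+y/4)
print("pan",P, "scene pan front edge", plane(S,sp(540,315),.042))
print("handle top",plane(T,tp(545,310),.145), tri(T,(519.6,295),S,(130.4,170.1)))
# handle top-face corners in scene/top
# rail corners: left rail at top: x-front edge line of balance (rail z~.113-.1195)
a=plane(T,tp(65,243),.113);b=plane(T,tp(135,560),.113); print("wall corners +y",a,b,np.linalg.norm(a-b),np.degrees(np.arctan2(*(a-b)[[1,0]])))
c=plane(T,tp(672,122),.1195);d=plane(T,tp(752,433),.1195); print("far",c,d,np.degrees(np.arctan2(*(c-d)[[1,0]])))
e=plane(T,tp(345,188),.1195);f=plane(T,tp(412,502),.1195); print("cover +y edge",e,f,np.linalg.norm(e-f),np.degrees(np.arctan2(*(e-f)[[1,0]])))
g=plane(T,tp(20,137),.04);h=plane(T,tp(560,33),.04); print("console",g,h,np.linalg.norm(g-h),np.degrees(np.arctan2(*(g-h)[[1,0]]))-90)
# scene
a=plane(S,sp(690,73),.113);b=plane(S,sp(668,237),.113); print("scene wall corners",a,b,np.linalg.norm(a-b))
# bin corners z=.045
for q in((32,122),(487,50),(540,392),(75,468)): print("bin",plane(T,(140+q[0]/4,250+q[1]/4),.045))
X=sensors.sense()["position"];print(proj(S,X),proj(T,X))
```

```text
green [0.5373 0.246  0.067 ] scene@.060 [0.5394 0.2453 0.06  ] tri (array([0.5377, 0.2463, 0.0588]), np.float64(0.0017200195635325881))
wa [0.4803 0.2891 0.067 ] scene@.060 [0.4858 0.1671 0.06  ] tri (array([0.4882, 0.2262, 0.0778]), np.float64(0.12095737810845557))
wb [0.4844 0.1669 0.067 ] scene@.060 [0.4841 0.2884 0.06  ] tri (array([0.4906, 0.2269, 0.0647]), np.float64(0.12010030362973283))
pan [ 0.5066 -0.1624  0.042 ] scene pan front edge [ 0.5531 -0.1495  0.042 ]
handle top [ 0.5308 -0.2917  0.145 ] (array([ 0.5317, -0.2947,  0.1366]), np.float64(0.0007361511167888651))
wall corners +y [ 0.5671 -0.0767  0.113 ] [ 0.4198 -0.104   0.113 ] 0.149776964267243 10.52089097660142
far [ 0.6203 -0.3684  0.1195] [ 0.4733 -0.395   0.1195] 10.238205814730085
cover +y edge [ 0.5908 -0.2095  0.1195] [ 0.4443 -0.2328  0.1195] 0.1483456789952776 9.048772169519076
console [ 0.6271 -0.067   0.04  ] [ 0.6777 -0.348   0.04  ] 0.2854935400119312 10.20227563296666
scene wall corners [ 0.424  -0.1031  0.113 ] [ 0.574  -0.0705  0.113 ] 0.15353509057675366
bin [0.5718 0.348  0.045 ]
bin [0.6018 0.1427 0.045 ]
bin [0.448  0.1197 0.045 ]
bin [0.4184 0.3255 0.045 ]
[88.0748 51.9687] [730.3106 517.228 ]
```

```bash
cat >> h.py <<'E'
from scipy.spatial.transform import Rotation as Ro
def delta(X,yaw):
    """shift in tool cm from current measured pose to X, with tool at target yaw (deg), and rotvec first"""
    s=sensors.sense(); q=s["eef_rot"]; R=Ro.from_quat([q[1],q[2],q[3],q[0]])
    c,sn=np.cos(np.radians(yaw)),np.sin(np.radians(yaw))
    Rt=Ro.from_matrix(np.array([[c,sn,0],[sn,-c,0],[0,0,-1]]))
    print("t",s["time"],"pos",s["position"],"F",s["ft_force"].round(1),"gap",s["finger_gap"])
    print("rotvec tool",(R.inv()*Rt).as_rotvec().round(3))
    d=np.array(X)-s["position"]
    print("shift cm: now-axes",(R.inv().apply(d)*100).round(2)," target-axes",(Rt.inv().apply(d)*100).round(2))
np.set_printoptions(precision=4,suppress=True)
E
python3 - <<'E'
from h import *
T=cam("top")
g=cv2.cvtColor(T["image"],cv2.COLOR_RGB2GRAY).astype(float)
g=cv2.blur(g,(9,1))
for x in range(10,640,80):
    col=np.diff(g[60:110,x]); i=col.argmax(); print(x,60+i+ (col[i-1:i+2]*[-1,0,1]).sum()/max(col[i-1:i+2].sum(),1))
m=T["image"].astype(int)
crop=m[285:340,400:460]; 
c=crop[..., :].mean(2); print(c[27,::3].round(), (crop[27,::6]).tolist())
lab=cv2.cvtColor(T["image"],cv2.COLOR_RGB2GRAY)
roi=cv2.resize(lab[280:345,395:465],None,fx=4,fy=4,interpolation=cv2.INTER_CUBIC)
th,b=cv2.threshold(roi,0,255,cv2.THRESH_BINARY_INV+cv2.THRESH_OTSU)
for k in sorted(cv2.findContours(b,cv2.RETR_LIST,cv2.CHAIN_APPROX_NONE)[0],key=len)[-3:]:
    e=cv2.fitEllipse(k); p=(395+e[0][0]/4-.375,280+e[0][1]/4-.375); print(th,p,e[1][0]/4,e[1][1]/4,plane(T,p,.042), "d mm",e[1][0]/4/T["f"]*1080,T["f"])
delta([.5375,.246,.2],10.3)
E
```

```text
10 90.93758480325644
90 90.60204081632654
170 90.28983516483517
250 89.90586630286494
330 89.56460674157303
410 88.95827725437415
490 88.82959641255606
570 88.50916784203103
[141. 142. 142. 111. 113. 114. 115. 113. 113. 115. 115. 115. 112. 112.
 112. 113. 115. 120. 139. 142.] [[138, 143, 143], [140, 144, 143], [109, 111, 118], [111, 113, 120], [110, 113, 116], [112, 113, 119], [109, 111, 116], [108, 111, 116], [112, 114, 119], [137, 140, 140]]
125.0 (399.2910223007202, 330.72021102905273) 1.3030669689178467 3.874791145324707 [ 0.4749 -0.105   0.042 ] d mm 2.261313681216207 622.34281697459
125.0 (398.4876766204834, 335.03150939941406) 7.943118095397949 56.3084602355957 [ 0.4672 -0.1033  0.042 ] d mm 13.78431197251216 622.34281697459
125.0 (429.337947845459, 312.0537986755371) 43.408016204833984 44.44272994995117 [ 0.5076 -0.1612  0.042 ] d mm 75.3293140412912 622.34281697459
t 0.35 pos [ 0.204  -0.5374  0.2481] F [ 0.2 -0.1  0.4] gap 0.08527434355538187
rotvec tool [-0.001  0.     0.183]
shift cm: now-axes [ 58.98 -61.41   4.84]  target-axes [ 46.82 -71.12   4.81]
```

Request:
{"api": "drive_tool", "payload": {
  "series": [
    [0, 0, 0, 0, 0, 0.183, 8.5],
    [4.6, -4, 0, 0, 0, 0, 8.5],
    [4.6, -4, 0, 0, 0, 0, 8.5],
    [4.6, -4, 0, 0, 0, 0, 8.5],
    [4.6, -4, 0, 0, 0, 0, 8.5],
    [4.6, -4, 0, 0, 0, 0, 8.5],
    [4.6, -4, 0, 0, 0, 0, 8.5],
    [4.6, -4, 0, 0, 0, 0, 8.5]
  ],
  "grip_force": 30
}}

```text
time: 1.35
position: [0.4719, -0.2029, 0.2486]
eef_rot: [0.0, 0.996, 0.09, 0.0]
ft_force: [0.5, -0.8, -0.2]
finger_gap: 0.085
```

Request:
{"api": "drive_tool", "payload": {
  "series": [
    [4.6, -4, 0, 0, 0, 0, 8.5],
    [1.4, -5.6, 0, 0, 0, 0, 8.5],
    [1.4, -5.6, 0.5, 0, 0, 0, 8.5],
    [1.4, -5.6, 0.5, 0, 0, 0, 8.5],
    [1.4, -5.6, 1, 0, 0, 0, 8.5],
    [1.4, -5.6, 1, 0, 0, 0, 8.5],
    [1.4, -5.6, 1, 0, 0, 0, 8.5],
    [1.4, -5.0, 0, 0, 0, 0, 8.5]
  ]
}}

```text
time: 2.35
position: [0.5355, 0.2423, 0.2074]
eef_rot: [0.0, 0.996, 0.09, -0.001]
ft_force: [0.1, -0.3, 0.0]
finger_gap: 0.0846
```

Run:
```python
from h import *
cam("top","t1");cam("scene","s1")
delta([.5378,.246,.034],10.3)
```

```text
t 2.45 pos [0.5367 0.2457 0.2081] F [ 0.2 -0.7 -0.2] gap 0.08495100229232283
rotvec tool [-0.003 -0.002  0.005]
shift cm: now-axes [ 0.09  0.03 17.41]  target-axes [ 0.11 -0.01 17.41]
```

Request:
{"api": "drive_tool", "payload": {
  "series": [
    [0.1, 0, 4, 0, 0, 0, 8.5],
    [0, 0, 4, 0, 0, 0, 8.5],
    [0, 0, 3, 0, 0, 0, 8.5],
    [0, 0, 2, 0, 0, 0, 8.5],
    [0, 0, 0, 0, 0, 0, 8.5]
  ]
}}

```text
time: 3.08
position: [0.5359, 0.2393, 0.0767]
eef_rot: [0.001, 0.996, 0.09, -0.002]
ft_force: [-0.4, -0.9, 0.1]
finger_gap: 0.0851
```

Run:
```python
from h import *
cam("top","t2");c=cam("scene","s2")
im=c["image"][160:300,320:490,::-1]; cv2.imwrite("pics/s2z.png",cv2.resize(im,None,fx=4,fy=4,interpolation=cv2.INTER_CUBIC))
delta([.5378,.246,.034],10.3)
```

```text
t 3.175 pos [0.5377 0.2402 0.0788] F [-0.1 -0.3  0.5] gap 0.08530623070609586
rotvec tool [ 0. -0. -0.]
shift cm: now-axes [ 0.11 -0.57  4.48]  target-axes [ 0.11 -0.57  4.48]
```

View pics/s2z.png

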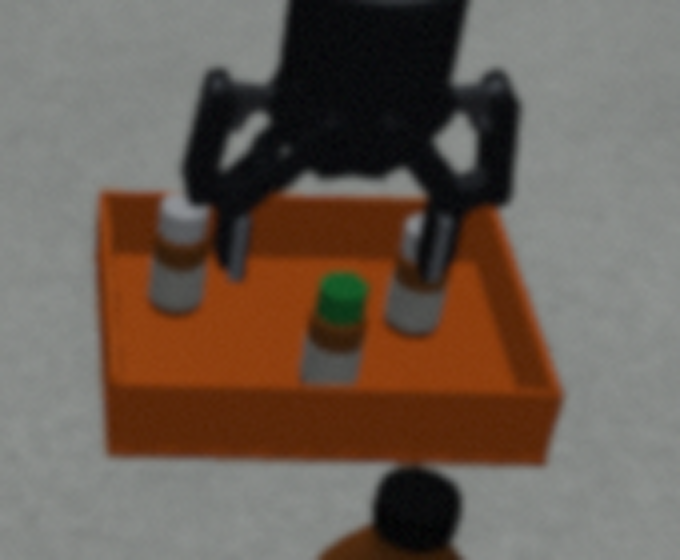

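The fingertips straddle the green vial: tips at crop (236,280) and (432,283), cap at (343,285). The gripper sits about 5 mm short in +y, which agrees with the measured pose, so I correct it and descend.

Request:
{"api": "drive_tool", "payload": {
  "series": [
    [0.1, -0.6, 0, 0, 0, 0, 8.5],
    [0, 0, 2, 0, 0, 0, 8.5],
    [0, 0, 1.5, 0, 0, 0, 8.5],
    [0, 0, 0.9, 0, 0, 0, 8.5],
    [0, 0, 0, 0, 0, 0, 8.5]
  ]
}}

```text
time: 3.8
position: [0.5367, 0.2465, 0.0337]
eef_rot: [0.0, 0.996, 0.09, -0.001]
ft_force: [0.5, -0.1, 0.3]
finger_gap: 0.0853
```

Run:
```python
from h import *
c=cam("scene","s3")
im=c["image"][160:300,320:490,::-1]; cv2.imwrite("pics/s3z.png",cv2.resize(im,None,fx=4,fy=4,interpolation=cv2.INTER_CUBIC))
delta([.5378,.246,.034],10.3)
```

```text
t 3.85 pos [0.5371 0.2467 0.0342] F [ 0.6 -0.5  0.1] gap 0.08510750841892609
rotvec tool [0. 0. 0.]
shift cm: now-axes [0.05 0.08 0.02]  target-axes [0.05 0.08 0.02]
```

View pics/s3z.png

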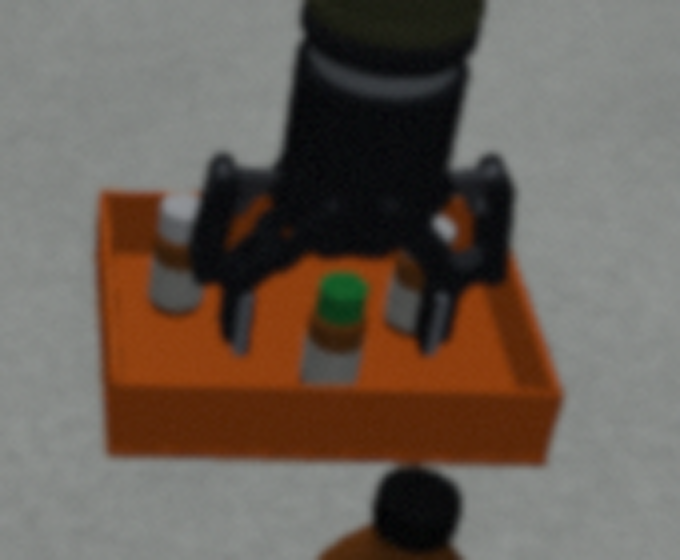

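The fingers straddle the vial, with tips at crop (238,352) and (430,352) and the vial axis at about 337. I close the gripper.

Request:
{"api": "drive_tool", "payload": {
  "series": [
    [0, 0, 0, 0, 0, 0, 6],
    [0, 0, 0, 0, 0, 0, 4.5],
    [0, 0, 0, 0, 0, 0, 3.5],
    [0, 0, 0, 0, 0, 0, 2.5],
    [0, 0, 0, 0, 0, 0, 2],
    [0, 0, 0, 0, 0, 0, 2]
  ],
  "grip_force": 25
}}

```text
time: 4.6
position: [0.5373, 0.2467, 0.0347]
eef_rot: [-0.0, 0.996, 0.09, 0.0]
ft_force: [-0.4, -0.2, 4.1]
finger_gap: 0.0269
```

Run:
```python
from h import *
c=cam("scene","s4")
im=c["image"][160:300,320:490,::-1]; cv2.imwrite("pics/s4z.png",cv2.resize(im,None,fx=4,fy=4,interpolation=cv2.INTER_CUBIC))
delta([.5378,.246,.034],10.3)
```

```text
t 4.65 pos [0.5374 0.2467 0.0347] F [ 0.3 -0.4  5.1] gap 0.02679611977502045
rotvec tool [-0.    -0.001  0.   ]
shift cm: now-axes [0.03 0.08 0.07]  target-axes [0.03 0.08 0.07]
```

View pics/s4z.png

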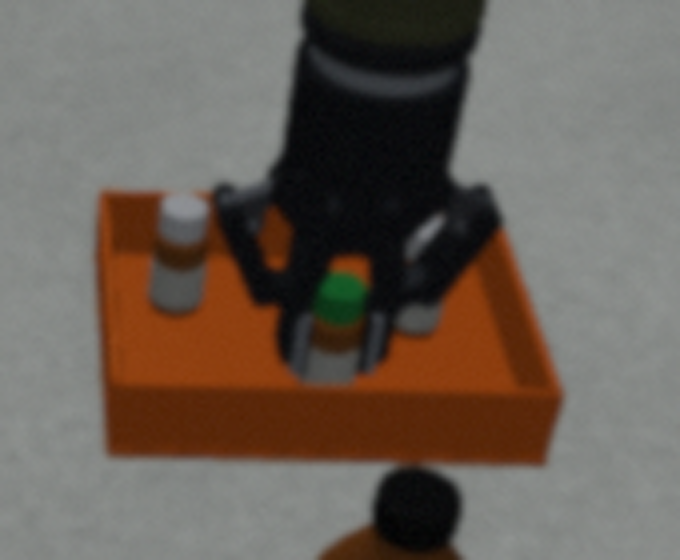

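Request:
{"api": "drive_tool", "payload": {
  "series": [
    [0, 0, 0, 0, 0, 0, 2],
    [0, 0, -0.5, 0, 0, 0, 2],
    [0, 0, -1, 0, 0, 0, 2],
    [0, 0, -2, 0, 0, 0, 2],
    [0, 0, -3, 0, 0, 0, 2],
    [0, 0, -4, 0, 0, 0, 2],
    [0, 0, -4, 0, 0, 0, 2],
    [0, 0, -2, 0, 0, 0, 2]
  ],
  "grip_force": 40
}}

```text
time: 5.65
position: [0.5381, 0.247, 0.2024]
eef_rot: [-0.001, 0.996, 0.09, 0.002]
ft_force: [-0.1, -0.2, -0.9]
finger_gap: 0.0272
```

Run:
```python
from h import *
c=cam("scene","s5")
im=c["image"][60:300,280:520,::-1]; cv2.imwrite("pics/s5z.png",cv2.resize(im,None,fx=2.5,fy=2.5,interpolation=cv2.INTER_CUBIC))
delta([.507,-.162,.2],10.3)
```

```text
t 5.7 pos [0.5391 0.2474 0.2045] F [0.6 0.2 0.2] gap 0.026591859310408125
rotvec tool [-0.001 -0.007  0.   ]
shift cm: now-axes [-10.49  39.71   0.31]  target-axes [-10.48  39.71   0.45]
```

View pics/s5z.png

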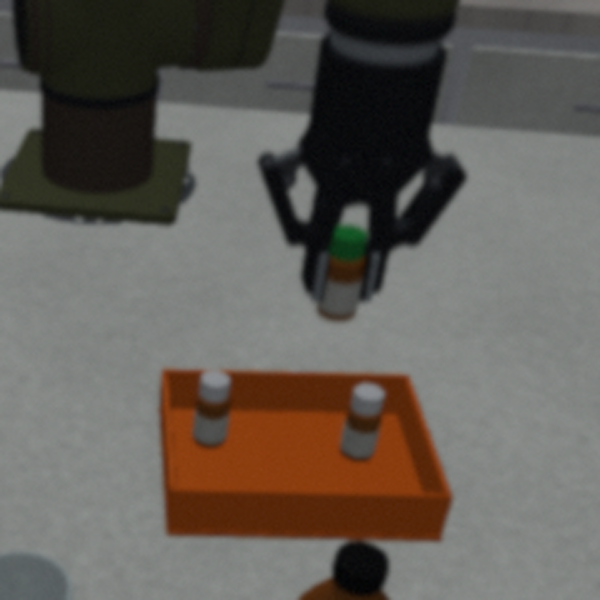

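The vial is held upright and both white vials still stand. I carry it over to the pan.

Request:
{"api": "drive_tool", "payload": {
  "series": [
    [-0.5, 2, 0, 0, -0.004, 0, 2],
    [-1.0, 4, 0, 0, -0.003, 0, 2],
    [-1.3, 5, 0, 0, 0, 0, 2],
    [-1.5, 5.5, 0, 0, 0, 0, 2],
    [-1.5, 5.5, 0, 0, 0, 0, 2],
    [-1.5, 5.5, 0, 0, 0, 0, 2],
    [-1.2, 4.7, 0, 0, 0, 0, 2],
    [-1.0, 4, 0, 0, 0, 0, 2]
  ]
}}

```text
time: 6.7
position: [0.506, -0.129, 0.1983]
eef_rot: [-0.0, 0.996, 0.089, -0.005]
ft_force: [0.5, 0.6, -0.6]
finger_gap: 0.0262
```

Request:
{"api": "drive_tool", "payload": {
  "series": [
    [-0.6, 2.2, 0, 0, 0, 0, 2],
    [-0.4, 1.3, 0, 0, 0, 0, 2],
    [0, 0, 0, 0, 0, 0, 2],
    [0, 0, 0, 0, 0, 0, 2]
  ]
}}

```text
time: 7.2
position: [0.5044, -0.162, 0.1995]
eef_rot: [-0.0, 0.996, 0.09, -0.004]
ft_force: [-0.1, 0.0, -1.3]
finger_gap: 0.0265
```

Run:
```python
from h import *
t=cam("top","t6");c=cam("scene","s6")
im=np.hstack([c["image"][80:280,60:260,::-1],t["image"][200:400,380:580,::-1]]); cv2.imwrite("pics/s6z.png",cv2.resize(im,None,fx=2,fy=2,interpolation=cv2.INTER_CUBIC))
delta([.507,-.162,.2],10.3)
```

```text
t 7.3 pos [ 0.5048 -0.1617  0.1998] F [-0.1  0.2 -1.4] gap 0.026653568138170478
rotvec tool [-0.001  0.007  0.001]
shift cm: now-axes [ 0.22  0.07 -0.02]  target-axes [ 0.22  0.07 -0.02]
```

View pics/s6z.png

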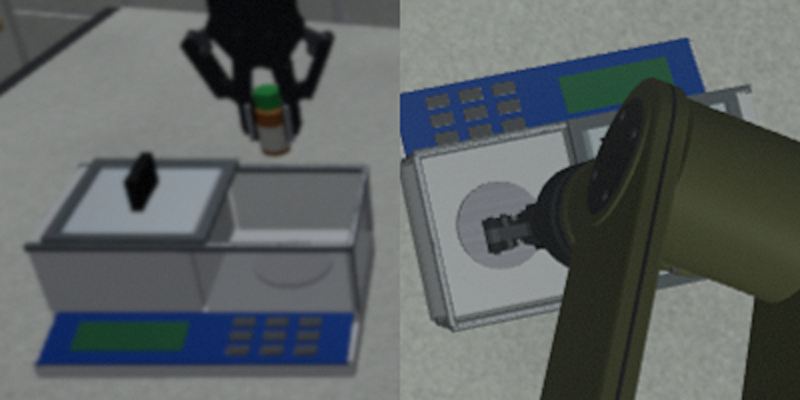

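The vial is centred above the pan. The gripper's side linkages, about ±60 mm along the jaw axis, would come close to the cover's edge, so I turn the jaws along the balance's x before lowering.

Run:
```python
from h import *
print(sensors.sense()["q"])
```

```text
[-0.3874  0.291   1.6643 -0.0037  1.1927  1.0037]
```

Request:
{"api": "drive_tool", "payload": {
  "series": [
    [0.2, 0.1, 0, 0, 0, -0.1, 2],
    [0, 0, 0, 0, 0, -0.18, 2],
    [0, 0, 0, 0, 0, -0.18, 2],
    [0, 0, 0, 0, 0, -0.18, 2],
    [0, 0, 0, 0, 0, -0.18, 2],
    [0, 0, 0, 0, 0, -0.18, 2],
    [0, 0, 0, 0, 0, -0.18, 2],
    [0, 0, 0, 0, 0, -0.18, 2]
  ]
}}

```text
time: 8.3
position: [0.5072, -0.1623, 0.2001]
eef_rot: [-0.002, 0.715, 0.699, -0.003]
ft_force: [-0.0, 0.4, -1.0]
finger_gap: 0.0269
```

Request:
{"api": "drive_tool", "payload": {
  "series": [
    [0, 0, 0, 0, 0, -0.14, 2],
    [0, 0, 0, 0, 0, -0.07, 2],
    [0, 0, 0, 0, 0, 0, 2],
    [0, 0, 0, 0, 0, 0, 2]
  ]
}}

```text
time: 8.8
position: [0.5071, -0.1629, 0.2]
eef_rot: [-0.002, 0.641, 0.767, -0.003]
ft_force: [0.3, -1.0, -1.0]
finger_gap: 0.0269
```

Run:
```python
from h import *
delta([.507,-.162,.1],100.3)
```

```text
t 8.8 pos [ 0.5071 -0.1629  0.2   ] F [ 0.3 -1.  -1. ] gap 0.026940465801882526
rotvec tool [-0.007  0.    -0.001]
shift cm: now-axes [ 0.09  0.07 10.  ]  target-axes [ 0.09  0.   10.  ]
```

Request:
{"api": "drive_tool", "payload": {
  "series": [
    [0.1, 0, 1, -0.007, 0, 0, 2],
    [0, 0, 2, 0, 0, 0, 2],
    [0, 0, 3, 0, 0, 0, 2],
    [0, 0, 2.5, 0, 0, 0, 2],
    [0, 0, 1.5, 0, 0, 0, 2],
    [0, 0, 0.8, 0, 0, 0, 2],
    [0, 0, 0, 0, 0, 0, 2],
    [0, 0, 0, 0, 0, 0, 2]
  ]
}}

```text
time: 9.8
position: [0.5074, -0.1627, 0.0927]
eef_rot: [0.001, 0.641, 0.767, 0.0]
ft_force: [-0.3, 0.1, -0.7]
finger_gap: 0.0267
```

Run:
```python
from h import *
t=cam("top","t7");c=cam("scene","s7")
im=np.hstack([c["image"][80:280,60:260,::-1],t["image"][200:400,380:580,::-1]]); cv2.imwrite("pics/s7z.png",cv2.resize(im,None,fx=2,fy=2,interpolation=cv2.INTER_CUBIC))
delta([.507,-.162,.0717],100.3)
```

```text
t 9.9 pos [ 0.5074 -0.1627  0.0928] F [ 0.1  0.2 -1.4] gap 0.026614341372457165
rotvec tool [ 0.002  0.001 -0.001]
shift cm: now-axes [ 0.07 -0.03  2.11]  target-axes [ 0.07 -0.03  2.11]
```

View pics/s7z.png

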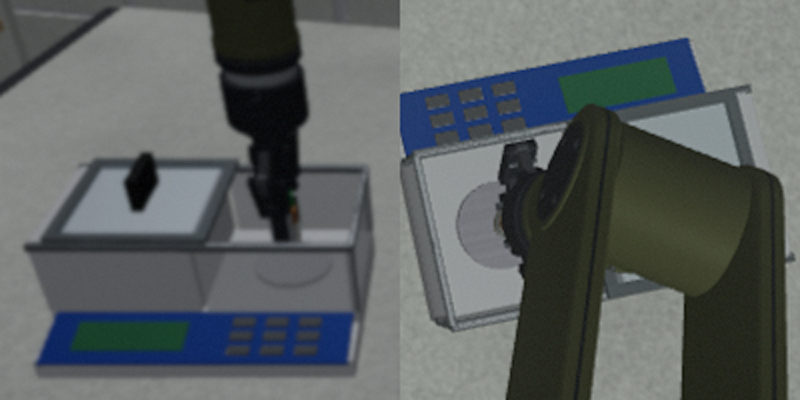

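The vial is inside the chamber above the pan, clear of the walls, and there is no contact force. I lower the rest slowly.

Request:
{"api": "drive_tool", "payload": {
  "series": [
    [0.1, 0, 0.6, 0, 0, 0, 2],
    [0, 0, 0.6, 0, 0, 0, 2],
    [0, 0, 0.3, 0, 0, 0, 2],
    [0, 0, 0.2, 0, 0, 0, 2],
    [0, 0, 0.1, 0, 0, 0, 2],
    [0, 0, 0.1, 0, 0, 0, 2],
    [0, 0, 0, 0, 0, 0, 2],
    [0, 0, 0, 0, 0, 0, 2]
  ]
}}

```text
time: 10.9
position: [0.5066, -0.1614, 0.073]
eef_rot: [0.0, 0.641, 0.767, 0.0]
ft_force: [-1.0, -1.1, -0.7]
finger_gap: 0.0268
```

Request:
{"api": "drive_tool", "payload": {
  "series": [
    [0, 0, 0.05, 0, 0, 0, 2],
    [0, 0, 0.05, 0, 0, 0, 2],
    [0, 0, 0, 0, 0, 0, 2],
    [0, 0, 0, 0, 0, 0, 2]
  ]
}}

```text
time: 11.4
position: [0.5066, -0.1614, 0.072]
eef_rot: [-0.0, 0.641, 0.767, 0.0]
ft_force: [1.0, -0.8, -0.1]
finger_gap: 0.0269
```

Request:
{"api": "drive_tool", "payload": {
  "series": [
    [0, 0, 0.05, 0, 0, 0, 2],
    [0, 0, 0.05, 0, 0, 0, 2],
    [0, 0, 0, 0, 0, 0, 2],
    [0, 0, 0, 0, 0, 0, 2]
  ]
}}

```text
time: 11.9
position: [0.5066, -0.1615, 0.0717]
eef_rot: [0.0, 0.641, 0.767, 0.0]
ft_force: [-2.2, 0.2, 5.3]
finger_gap: 0.0266
```

Contact registers at 5 N, so I open the fingers slowly.

Request:
{"api": "drive_tool", "payload": {
  "series": [
    [0, 0, 0, 0, 0, 0, 2.7],
    [0, 0, 0, 0, 0, 0, 2.9],
    [0, 0, 0, 0, 0, 0, 3.1],
    [0, 0, 0, 0, 0, 0, 3.5],
    [0, 0, 0, 0, 0, 0, 4.2],
    [0, 0, 0, 0, 0, 0, 5],
    [0, 0, 0, 0, 0, 0, 5],
    [0, 0, 0, 0, 0, 0, 5]
  ]
}}

```text
time: 12.9
position: [0.5066, -0.1614, 0.0709]
eef_rot: [-0.0, 0.641, 0.767, 0.0]
ft_force: [-0.4, 0.1, -0.3]
finger_gap: 0.05
```

Run:
```python
from h import *
t=cam("top","t8");c=cam("scene","s8")
im=np.hstack([c["image"][80:280,60:260,::-1],t["image"][200:400,380:580,::-1]]); cv2.imwrite("pics/s8z.png",cv2.resize(im,None,fx=2,fy=2,interpolation=cv2.INTER_CUBIC))
delta([.507,-.162,.23],100.3)
```

```text
t 13.0 pos [ 0.5066 -0.1614  0.0709] F [ 0.2  0.2 -0. ] gap 0.049809034288822024
rotvec tool [-0.    -0.    -0.001]
shift cm: now-axes [ -0.07   0.03 -15.91]  target-axes [ -0.07   0.03 -15.91]
```

View pics/s8z.png

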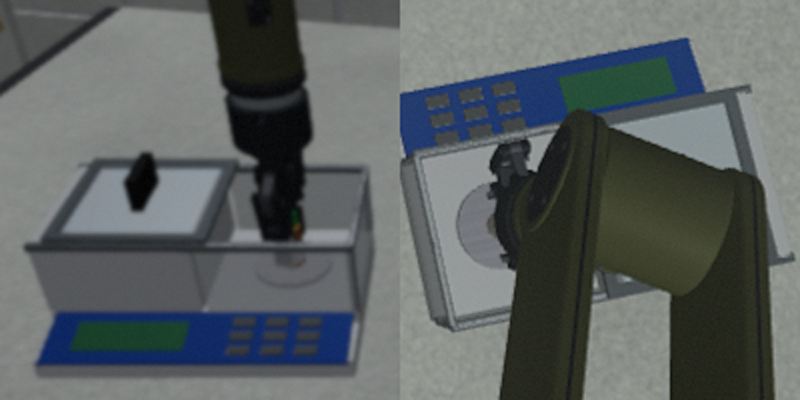

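The vial stands on the pan with the fingers open. I lift straight up and check.

Request:
{"api": "drive_tool", "payload": {
  "series": [
    [0, 0, -0.5, 0, 0, 0, 5],
    [0, 0, -1, 0, 0, 0, 5],
    [0, 0, -2, 0, 0, 0, 5],
    [0, 0, -3, 0, 0, 0, 5],
    [0, 0, -4, 0, 0, 0, 5],
    [0, 0, -4, 0, 0, 0, 5],
    [0, 0, -3, 0, 0, 0, 5],
    [0, 0, 0, 0, 0, 0, 5]
  ]
}}

```text
time: 14.0
position: [0.5083, -0.1621, 0.2495]
eef_rot: [0.004, 0.641, 0.767, 0.001]
ft_force: [-0.9, -0.2, -0.8]
finger_gap: 0.0498
```

Request:
{"api": "drive_tool", "payload": {
  "series": [
    [0, 0, 0, 0, 0, 0.15, 5],
    [0, 0, 0, 0, 0, 0.18, 5],
    [0, 0, 0, 0, 0, 0.18, 5],
    [0, 0, 0, 0, 0, 0.18, 5],
    [0, 0, 0, 0, 0, 0.18, 5],
    [0, 0, 0, 0, 0, 0.18, 5],
    [0, 0, 0, 0, 0, 0.18, 5],
    [0, 0, 0, 0, 0, 0.18, 5]
  ]
}}

```text
time: 15.0
position: [0.5057, -0.161, 0.2448]
eef_rot: [-0.001, 0.986, 0.166, -0.001]
ft_force: [-0.1, 0.2, 0.6]
finger_gap: 0.0504
```

Run:
```python
from h import *
t=cam("top","t9");c=cam("scene","s9")
im=np.hstack([c["image"][80:280,60:260,::-1],t["image"][200:400,380:580,::-1]]); cv2.imwrite("pics/s9z.png",cv2.resize(im,None,fx=2,fy=2,interpolation=cv2.INTER_CUBIC))
delta([.5315,-.2945,.22],10.3)
```

```text
t 15.1 pos [ 0.5057 -0.1611  0.2449] F [-0.4  0.6  0.3] gap 0.0497594546424669
rotvec tool [-0.001  0.002  0.16 ]
shift cm: now-axes [-2.01 13.44  2.47]  target-axes [ 0.15 13.59  2.49]
```

View pics/s9z.png

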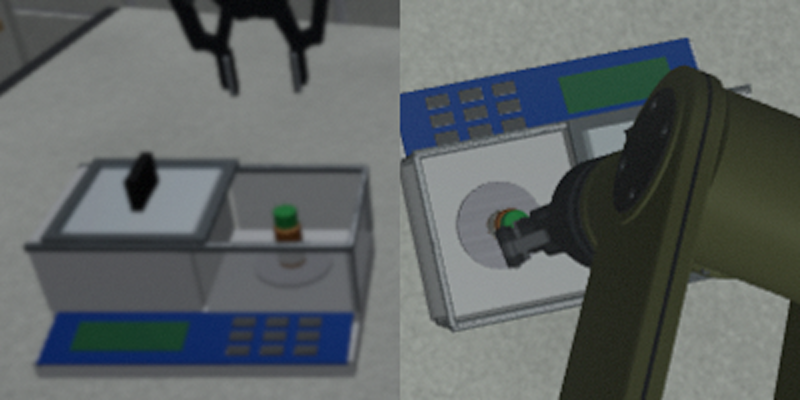

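The green vial stands upright near the pan centre: base at about (427,311) in the top view, pan at (429.5,312). Next is the handle.

Request:
{"api": "drive_tool", "payload": {
  "series": [
    [0, 0, 0, 0, 0, 0.16, 5],
    [0, 3, 0, 0, 0, 0, 5],
    [0, 4.5, 0, 0, 0, 0, 5],
    [0.1, 4, 0, 0, 0, 0, 5],
    [0, 2.1, 0.5, 0, 0, 0, 5],
    [0, 0, 1, 0, 0, 0, 5],
    [0, 0, 1, 0, 0, 0, 5],
    [0, 0, 0, 0, 0, 0, 5]
  ]
}}

```text
time: 16.1
position: [0.5307, -0.293, 0.2194]
eef_rot: [-0.001, 0.996, 0.091, -0.001]
ft_force: [0.7, -0.3, 0.7]
finger_gap: 0.05
```

Run:
```python
from h import *
c=cam("scene","s10")
im=c["image"][80:280,30:260,::-1]; cv2.imwrite("pics/s10z.png",cv2.resize(im,None,fx=3,fy=3,interpolation=cv2.INTER_CUBIC))
delta([.5315,-.2945,.144],10.3)
```

```text
t 16.15 pos [ 0.5313 -0.2934  0.2202] F [0.8 1.1 0.7] gap 0.04980317912368244
rotvec tool [-0.002  0.001  0.002]
shift cm: now-axes [0.01 0.13 7.62]  target-axes [0.   0.11 7.62]
```

View pics/s10z.png

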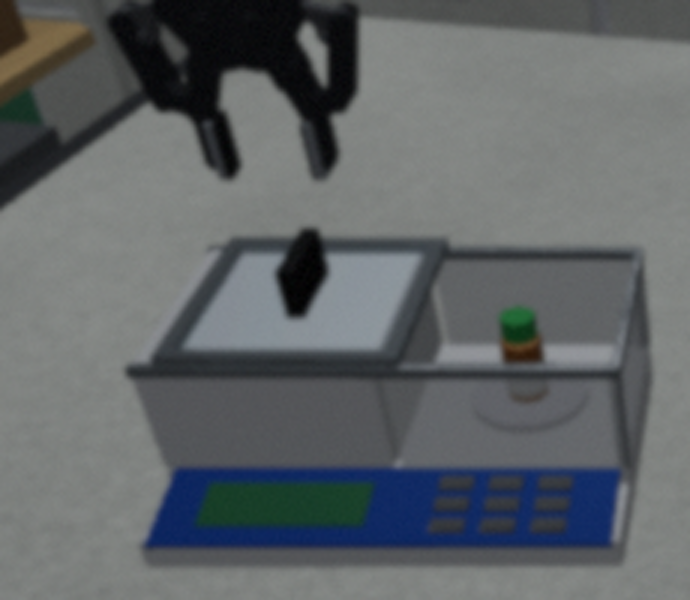

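The open fingertips at crop (225,175) and (318,175) line up over the handle at (300,272). I descend.

Request:
{"api": "drive_tool", "payload": {
  "series": [
    [0, 0.1, 2, 0, 0, 0, 5],
    [0, 0, 2, 0, 0, 0, 5],
    [0, 0, 1.5, 0, 0, 0, 5],
    [0, 0, 1, 0, 0, 0, 5],
    [0, 0, 0.7, 0, 0, 0, 5],
    [0, 0, 0.3, 0, 0, 0, 5],
    [0, 0, 0, 0, 0, 0, 5]
  ]
}}

```text
time: 17.02
position: [0.5322, -0.2961, 0.1461]
eef_rot: [0.0, 0.996, 0.09, 0.0]
ft_force: [0.0, -0.8, 0.0]
finger_gap: 0.05
```

Run:
```python
from h import *
c=cam("scene","s11")
im=c["image"][80:280,30:260,::-1]; cv2.imwrite("pics/s11z.png",cv2.resize(im,None,fx=3,fy=3,interpolation=cv2.INTER_CUBIC))
delta([.5315,-.2945,.145],10.3)
```

```text
t 17.075 pos [ 0.5323 -0.2962  0.1463] F [-0.6 -0.2  0.1] gap 0.05030428967525673
rotvec tool [ 0. -0. -0.]
shift cm: now-axes [-0.05 -0.19  0.13]  target-axes [-0.05 -0.18  0.13]
```

View pics/s11z.png

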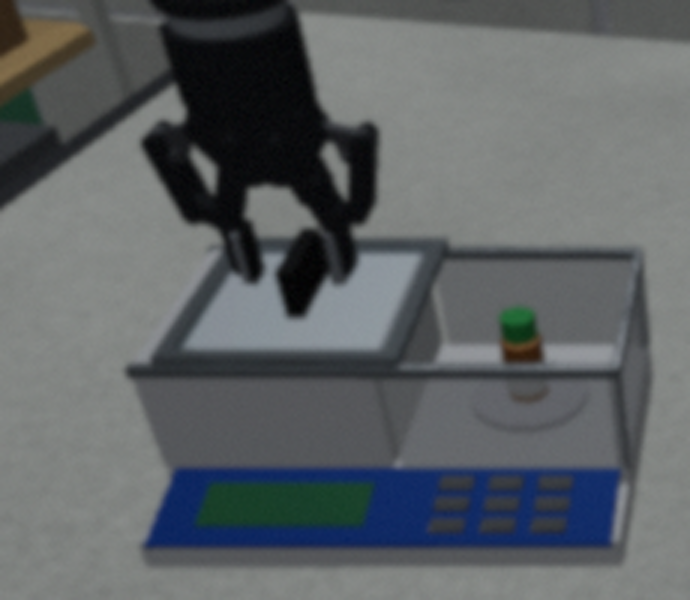

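The fingers straddle the handle: tips at (252,278) and (342,278), bar at (302,272). I close gently.

Request:
{"api": "drive_tool", "payload": {
  "series": [
    [0, -0.2, 0, 0, 0, 0, 4],
    [0, 0, 0, 0, 0, 0, 3],
    [0, 0, 0, 0, 0, 0, 2.2],
    [0, 0, 0, 0, 0, 0, 1.7],
    [0, 0, 0, 0, 0, 0, 1.4],
    [0, 0, 0, 0, 0, 0, 1.1],
    [0, 0, 0, 0, 0, 0, 0.8],
    [0, 0, 0, 0, 0, 0, 0.8]
  ],
  "grip_force": 20
}}

```text
time: 18.08
position: [0.5317, -0.2939, 0.146]
eef_rot: [-0.0, 0.996, 0.09, -0.0]
ft_force: [-0.8, 1.5, 0.3]
finger_gap: 0.0117
```

Run:
```python
from h import *
delta([.507,-.162,.145],10.3)
```

```text
t 18.075 pos [ 0.5317 -0.2939  0.146 ] F [-0.8  1.5  0.3] gap 0.0117375106224908
rotvec tool [-0. -0.  0.]
shift cm: now-axes [ -0.07 -13.42   0.11]  target-axes [ -0.07 -13.42   0.1 ]
```

Request:
{"api": "drive_tool", "payload": {
  "series": [
    [0, -0.3, 0, 0, 0, 0, 0.8],
    [0, -0.6, 0, 0, 0, 0, 0.8],
    [0, -1, 0, 0, 0, 0, 0.8],
    [0, -1, 0, 0, 0, 0, 0.8],
    [0, -1, 0, 0, 0, 0, 0.8],
    [0, -1, 0, 0, 0, 0, 0.8],
    [0, -1, 0, 0, 0, 0, 0.8],
    [0, -1, 0, 0, 0, 0, 0.8]
  ]
}}

```text
time: 19.08
position: [0.5191, -0.2255, 0.146]
eef_rot: [0.0, 0.996, 0.09, -0.0]
ft_force: [-1.0, -2.6, 1.0]
finger_gap: 0.0116
```

Request:
{"api": "drive_tool", "payload": {
  "series": [
    [0, -1, 0, 0, 0, 0, 0.8],
    [0, -1, 0, 0, 0, 0, 0.8],
    [0, -1, 0, 0, 0, 0, 0.8],
    [0, -0.8, 0, 0, 0, 0, 0.8],
    [0, -0.5, 0, 0, 0, 0, 0.8],
    [0, -0.4, 0, 0, 0, 0, 0.8],
    [0, -0.2, 0, 0, 0, 0, 0.8],
    [0, 0, 0, 0, 0, 0, 0.8]
  ]
}}

```text
time: 20.08
position: [0.5104, -0.1776, 0.146]
eef_rot: [-0.0, 0.996, 0.09, -0.0]
ft_force: [-2.7, 0.5, 4.7]
finger_gap: 0.0116
```

Run:
```python
from h import *
c=cam("scene","s12")
im=c["image"][80:280,30:260,::-1]; cv2.imwrite("pics/s12z.png",cv2.resize(im,None,fx=3,fy=3,interpolation=cv2.INTER_CUBIC))
delta([.507,-.162,.146],10.3)
```

```text
t 20.125 pos [ 0.5103 -0.1776  0.146 ] F [-2.4  0.5  5.6] gap 0.011455552758283721
rotvec tool [-0.001  0.    -0.   ]
shift cm: now-axes [-0.05 -1.59 -0.  ]  target-axes [-0.05 -1.59 -0.  ]
```

View pics/s12z.png

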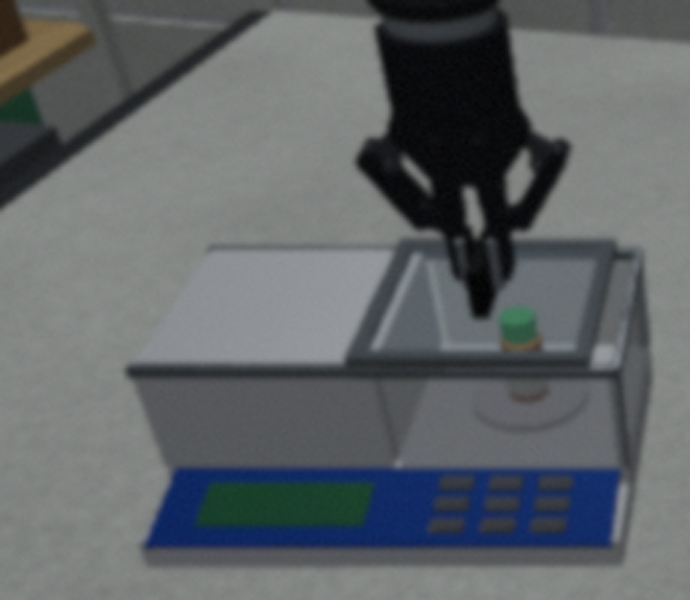

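The cover is nearly shut, with a gap of about 16 mm left. I go on slowly in 2 mm steps.

Request:
{"api": "drive_tool", "payload": {
  "series": [
    [0, -0.3, 0, 0, 0, 0, 0.8],
    [0, -0.3, 0, 0, 0, 0, 0.8],
    [0, -0.2, 0, 0, 0, 0, 0.8],
    [0, -0.2, 0, 0, 0, 0, 0.8],
    [0, -0.1, 0, 0, 0, 0, 0.8],
    [0, -0.1, 0, 0, 0, 0, 0.8],
    [0, -0.1, 0, 0, 0, 0, 0.8],
    [0, 0, 0, 0, 0, 0, 0.8]
  ]
}}

```text
time: 21.12
position: [0.508, -0.165, 0.146]
eef_rot: [-0.0, 0.996, 0.09, -0.0]
ft_force: [-3.7, -1.0, 5.3]
finger_gap: 0.0113
```

Request:
{"api": "drive_tool", "payload": {
  "series": [
    [0, -0.1, 0, 0, 0, 0, 0.8],
    [0, -0.1, 0, 0, 0, 0, 0.8],
    [0, -0.1, 0, 0, 0, 0, 0.8],
    [0, 0, 0, 0, 0, 0, 0.8]
  ]
}}

```text
time: 21.62
position: [0.5075, -0.1621, 0.146]
eef_rot: [-0.0, 0.996, 0.09, -0.0]
ft_force: [-4.4, -2.1, 5.6]
finger_gap: 0.0117
```

Run:
```python
from h import *
c=cam("scene","s13");t=cam("top","t13")
im=c["image"][80:280,30:260,::-1]; cv2.imwrite("pics/s13z.png",cv2.resize(im,None,fx=3,fy=3,interpolation=cv2.INTER_CUBIC))
delta([.507,-.162,.146],10.3)
```

```text
t 21.725 pos [ 0.5075 -0.1621  0.146 ] F [-4.1 -1.7  6. ] gap 0.011516349785798151
rotvec tool [-0.  0.  0.]
shift cm: now-axes [-0.05 -0.02 -0.  ]  target-axes [-0.05 -0.02 -0.  ]
```

View pics/s13z.png

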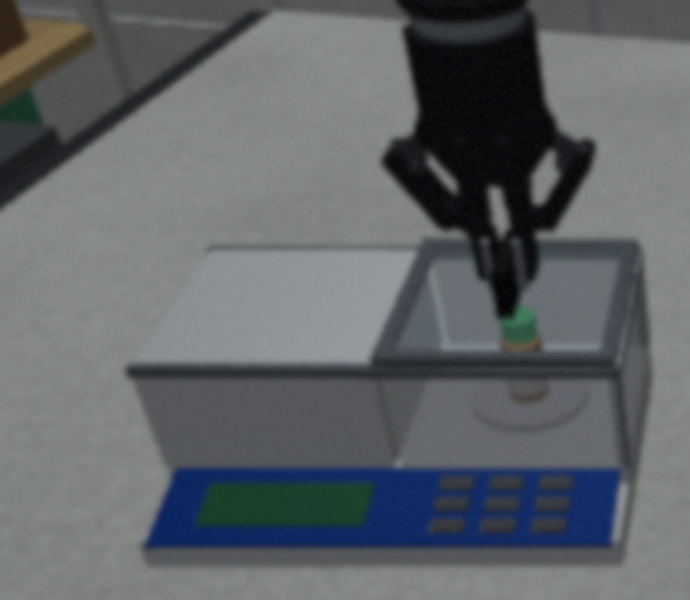

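It is almost at the stop, but no stop force has shown yet. I press on in 1 mm steps.

Request:
{"api": "drive_tool", "payload": {
  "series": [
    [0, -0.1, 0, 0, 0, 0, 0.8],
    [0, -0.1, 0, 0, 0, 0, 0.8],
    [0, 0, 0, 0, 0, 0, 0.8]
  ]
}}

```text
time: 22.1
position: [0.5074, -0.1611, 0.146]
eef_rot: [0.001, 0.996, 0.09, -0.0]
ft_force: [-4.5, -4.4, 4.6]
finger_gap: 0.0117
```

Request:
{"api": "drive_tool", "payload": {
  "series": [
    [0, -0.1, 0, 0, 0, 0, 0.8],
    [0, -0.1, 0, 0, 0, 0, 0.8],
    [0, 0, 0, 0, 0, 0, 0.8]
  ]
}}

```text
time: 22.48
position: [0.5074, -0.1611, 0.146]
eef_rot: [0.003, 0.996, 0.09, 0.0]
ft_force: [-3.4, -11.7, 2.3]
finger_gap: 0.0117
```

The stop is reached: no further motion while the force rises to 11.7 N. I relax part of it, release and retreat upward.

Request:
{"api": "drive_tool", "payload": {
  "series": [
    [0, 0.1, 0, 0, 0, 0, 0.8],
    [0, 0.1, 0, 0, 0, 0, 0.8],
    [0, 0, 0, 0, 0, 0, 1.2],
    [0, 0, 0, 0, 0, 0, 1.5],
    [0, 0, 0, 0, 0, 0, 2.5],
    [0, 0, 0, 0, 0, 0, 3.5],
    [0, 0, 0, 0, 0, 0, 4.5],
    [0, 0, 0, 0, 0, 0, 4.5]
  ]
}}

```text
time: 23.48
position: [0.5075, -0.1601, 0.146]
eef_rot: [-0.0, 0.996, 0.09, 0.0]
ft_force: [1.0, 0.2, -0.2]
finger_gap: 0.0451
```

Request:
{"api": "drive_tool", "payload": {
  "series": [
    [0, 0, -0.5, 0, 0, 0, 4.5],
    [0, 0, -1.5, 0, 0, 0, 4.5],
    [0, 0, -3, 0, 0, 0, 4.5],
    [0, 0, -3, 0, 0, 0, 4.5],
    [0, 0, -3, 0, 0, 0, 4.5],
    [0, 0, -3, 0, 0, 0, 4.5],
    [0, 0, 0, 0, 0, 0, 4.5]
  ]
}}

```text
time: 24.35
position: [0.5091, -0.161, 0.2898]
eef_rot: [0.002, 0.996, 0.09, 0.003]
ft_force: [0.2, -0.8, 0.4]
finger_gap: 0.0447
```

Request:
{"api": "drive_tool", "payload": {
  "series": [
    [0, 3, 0, 0, 0, 0, 4.5],
    [0, 5, 0, 0, 0, 0, 4.5],
    [0, 5, 0, 0, 0, 0, 4.5],
    [0, 5, 0, 0, 0, 0, 4.5],
    [0, 5, 0, 0, 0, 0, 4.5],
    [0, 5, 0, 0, 0, 0, 4.5],
    [0, 3, 0, 0, 0, 0, 4.5],
    [0, 0, 0, 0, 0, 0, 4.5]
  ]
}}

```text
time: 25.35
position: [0.5622, -0.4675, 0.2839]
eef_rot: [-0.001, 0.996, 0.088, -0.001]
ft_force: [-0.4, 0.5, -0.8]
finger_gap: 0.045
```

Run:
```python
from h import *
c=cam("scene","s14");t=cam("top","t14")
im=np.hstack([c["image"][120:280,70:270,::-1],t["image"][220:380,370:570,::-1]]); cv2.imwrite("pics/s14z.png",cv2.resize(im,None,fx=2,fy=2,interpolation=cv2.INTER_CUBIC))
cv2.imwrite("pics/full14.png",np.hstack([cv2.resize(x["image"],None,fx=.6,fy=.6)[:,:,::-1] for x in(c,t)]))
delta([.507,-.162,.146],10.3)
```

```text
t 25.45 pos [ 0.5623 -0.4646  0.2848] F [ 0.1 -0.2 -0.3] gap 0.04467698716182091
rotvec tool [-0.002  0.001 -0.   ]
shift cm: now-axes [ -0.02 -30.73  13.95]  target-axes [ -0.03 -30.76  13.88]
```

View pics/s14z.png

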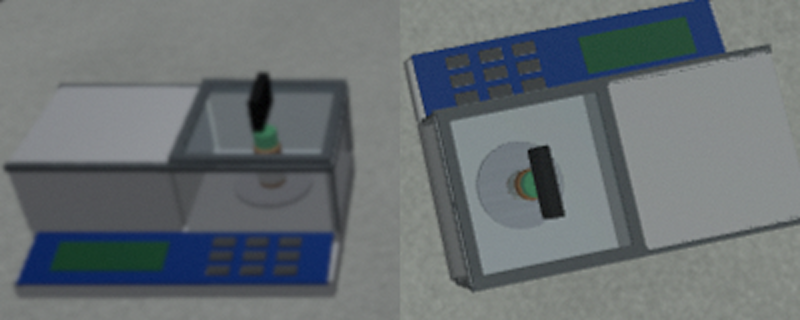

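View pics/full14.png

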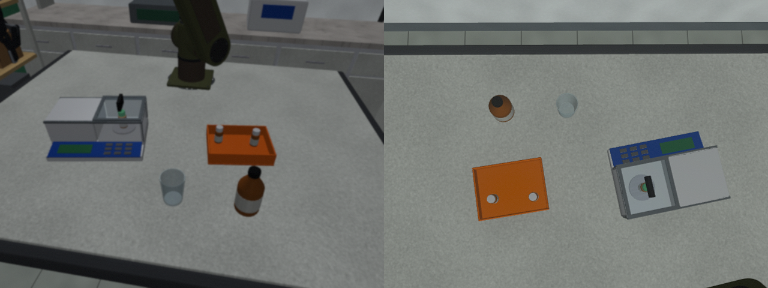

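The cover looks shut, with the vial upright under it and the whites, beaker and bottle in place. A final numeric check comes before hand-in.

Run:
```python
from h import *
T=cam("top");S=cam("scene")
def b(c,roi,f):
    h=cv2.cvtColor(c["image"],cv2.COLOR_RGB2HSV); H,s,v=[h[...,i].astype(int) for i in range(3)]
    return [(x[0],x[1][4]) for x in blobs(f(H,s,v),60,roi)[0]]
k=lambda H,s,v:v<45
w=lambda H,s,v:(s<40)&(v>130)
t=b(T,(425,285,460,335),k);s=b(S,(190,150,215,190),k);print(t,s,tri(T,t[0][0],S,s[0][0]))
print(b(T,(165,315,260,345),w))
p=plane(T,(429.6,312.3),.042);print("pan",p)
```

```text
[(array([442.3, 310.8]), np.int32(357))] [(array([199.8, 170.7]), np.int32(236))] (array([ 0.5074, -0.1629,  0.1358]), np.float64(0.0009623102188325998))
[(array([247.6, 327.7]), np.int32(125)), (array([177.8, 331.3]), np.int32(133))]
pan [ 0.5071 -0.1617  0.042 ]
```

The handle is within about 1 mm of directly above the pan centre, and the white vials' pixels are unchanged.

```bash
python3 -c "
from workcell import manip; print(manip.job_done())"
```

```text
the job is handed in; nothing more can be done
None
```

I lifted the green-capped vial out of the bin, set it upright on the balance pan, and slid the cover shut over it. I handed the job in at about 25.6 s.

- **Placement:** I lowered the vial in half-millimetre steps to about 5 N of contact, then opened the fingers slowly. After release it stood upright, within a few mm of the pan centre by a rough read of the picture. I did not compute a final vial position, because the handle half hides it once the cover is shut.
- **Cover:** I gripped the handle and slid it slowly. It stopped with no further movement while the push force rose to about 12 N. Afterwards the handle measured (0.507, -0.163) m, against the pan centre at (0.507, -0.162) m.
- **Other items:** The white vials' caps are within 0.1 pixel of where they started. The beaker and bottle look unmoved by eye; I did not measure them. The arm was clear and touching nothing at hand-in.
- **Disagreements:** On the way down to the bin the arm drifted about 6 mm sideways, which I corrected before gripping. The finger gap read about 27 mm on the 28 mm vial. My corner picks of the balance walls differed by up to about 7 mm between the two cameras, so I used the pan ellipse and the triangulated handle instead.

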